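# Hang the long tongs in their place on the tool rail

## Task

Take the long serving tongs from the wooden caddy and hang them astride the steel rail in the space between the round stop flange and the short tongs that already hang there; then have the two pairs closed up, the long pair touching the flange and the short pair touching the long one. Make room and close up by sliding the short tongs along the rail, without lifting them off it, and leave the bottle, the cups and the other things in the caddy undisturbed.

Things in the scene. Friction and masses are not known exactly. Their poses are not given: they have to be found in the camera images.
- rail: fixed rail station: light wood base 100 x 250 x 12 mm, two steel posts at y = +-115 mm (16 mm thick, 161 mm high), and between them a level round steel bar 14 mm in diameter, its axis at height 150 mm. Origin at the centre of the base's underside; y along the bar, z up
- rail_mid (a point): middle of the bar, on its axis, 150 mm above the table
- flange: the stop: a round steel disc 50 mm in diameter and 12 mm thick (with an 18 mm long, 22 mm wide hub), fixed on the bar near one end, about 82 mm from the bar's middle, on either side. Origin at its centre, on the bar's axis; y along the bar
- clamp: small black clamp block, 24 x 12 (along the bar) x 34 mm, with a wire hook below it, fixed on the bar about 82 mm from its middle, at the other end from the flange. Origin on the bar's axis at its middle; y along the bar
- short_tongs: the short pair, 100 mm long, hanging astride the bar between flange and clamp (arms down either side). One rigid bent steel strip 32 mm wide, 3 mm thick: an inverted U, 40 mm apart inside, 46 outside at the top and for 40 mm below the arch, then splaying to about 60 at the tips. Origin midway between the tips; z up to the crown, x from arm to arm, y across the strip
- short_crown (a point): on the short pair hanging on the rail: the inside of the crown, which rests on the bar (3 mm below its outer top, 97 mm above the tips)
- long_tongs: the long pair, 130 mm long, standing arms down in one of the caddy's three cells, the upper 65 mm sticking out. One rigid bent steel strip 32 mm wide, 3 mm thick: an inverted U, 40 mm apart inside, 46 outside at the top and for 40 mm below the arch, then splaying to about 60 at the tips. Origin midway between the tips; z up to the crown, x from arm to arm, y across the strip
- long_crown (a point): on the long pair: the inside of the crown, which is to rest on the bar (3 mm below its outer top, 127 mm above the tips)
- caddy: fixed wooden caddy 88 x 140 mm, 70 mm high, open at the top, 5 mm walls and floor, with three cells side by side along its y, at y = -45, 0, +45 mm, each about 40 mm (y) x 78 mm (x). Origin under its centre
- spare_tongs: another short pair, 100 mm long, standing in another cell of the caddy, to be left there; same shape and axes as short_tongs
- stamp: wooden biscuit stamp, round, 34 mm across and 95 mm high, upright in the remaining cell, to be left there. Origin under its centre
- bottle: tall amber syrup bottle, 62 mm in diameter and 240 mm high, standing between rail and caddy. Origin under its centre
- cups: stack of white paper cups, 74 mm across and 98 mm high. Origin under its centre
Not all that is in view belongs to the job. What is shaped like the short_tongs but green or pink is not meant.

How it is judged (in metres and radians):
At the end, for the whole second after the job is handed in: Both pairs hang at rest astride the bar, crown on it, centred to 15 mm, plumb to 0.2 rad; long pair's middle within 28 mm of the flange's middle (22 when touching), short pair's middle within 38 mm of the long pair's (32 when touching), on the side away from the flange (z of long_crown in the frame of rail_mid between 0.002 and 0.013 m and x of long_crown in the frame of rail_mid between -0.015 and 0.015 m and angle between each of long_tongs, short_tongs's own z axis and vertical below 0.2 rad and linear speed of each of long_tongs, short_tongs below 0.03 m/s and z of short_crown in the frame of rail_mid between 0.002 and 0.013 m and x of short_crown in the frame of rail_mid between -0.015 and 0.015 m and horizontal distance between long_crown and flange below 0.028 m and horizontal distance between short_crown and long_crown below 0.038 m and horizontal distance between short_crown and flange above 0.046 m).
It fails at once if the short tongs are lifted off the rail (raised more than 20 mm) or fall from it (z of short_crown in the frame of rail_mid above 0.027 m or z of short_crown in the frame of rail_mid below -0.02 m).
It fails at once if the spare tongs is moved more than 25 mm or tipped (distance of spare_tongs from where it was at the start of the episode above 0.025 m or angle between spare_tongs's own z axis and vertical above 0.4 rad).
It fails at once if the stamp is moved more than 25 mm or tipped (distance of stamp from where it was at the start of the episode above 0.025 m or angle between stamp's own z axis and vertical above 0.4 rad).
It fails at once if the bottle is moved more than 25 mm or tipped (distance of bottle from where it was at the start of the episode above 0.025 m or angle between bottle's own z axis and vertical above 0.4 rad).
It fails at once if the cups is moved more than 25 mm or tipped (distance of cups from where it was at the start of the episode above 0.025 m or angle between cups's own z axis and vertical above 0.4 rad).
It also fails if it takes over 72 s, if anything falls off the work surface, if the arm or the gripper's body presses on something with over 40 N, if the wrist force passes 120 N, or if a joint passes its speed limit or range.

## Robot

A 6-joint arm with a two-finger parallel gripper is mounted at the origin on the work surface. World frame = base frame: x ahead of the robot, y to its left, z up, the work surface at z = 0. Lengths are in mm, angles in rad, forces in N, time in s.
With the tool pointing down it reaches from about 300 to 775 mm from the base axis. Payload 14.6 kg.
Tool frame: the origin (TCP) lies at the very end of the fingers, on their centre line; the grasp point (between the pads) lies manip.grip_depth behind it (manip.grip_depth is the distance from the TCP to the grasp point, in mm); x points along the fingers, z is the direction in which the jaws open and shut, and the axes are right-handed (so a half turn about x gives the same grasp; the last joint's range is limited). The gripper opens to 94 mm and grips with 3 to 60 N. Pads are 16 mm wide; open, the fingers measure 119 mm over their backs; the gripper's body (75 mm by 177 mm) begins 78 mm behind the grasp point.
Start: joints at [-0.067, 0.3, 1.521, -0, 1.321, -0.067], TCP at [549.99, -0.002, 205.446] pointing down, gripper open.
Joint ranges: [-3.03, 3.03], [-0.79, 2.21], [0.23, 2.52], [-1.04, 4.18], [0, 3.07], [-2.55, 2.55]. Speed limits (rad/s): [2.22, 2.22, 2.57, 3.14, 3.14, 3.14].

## Interface

Orientations are given as [roll, pitch, yaw] about the fixed x, y, z axes, in that order (R = Rz(yaw) Ry(pitch) Rx(roll)).
In Python, from cell import manip gives the robot as it stands.
- The arm moves only by the tool step_arm, never from a script. Its argument "commands" is one flat list of numbers, 7 for each row, row after row: the shift along the tool's x, y, z in m, then the turn, a rotation vector about the tool's x, y, z in degrees, then the finger opening in m, from 0 to 0.094. A call has 1 to 5 rows; each row shifts and turns the commanded pose from where the row before left it, along the tool's axes as they then stand; what a row does not reach is not made up. A row lasts 1/8 s, in which the tool goes at most 62.5 mm and 10.7 degrees, less where a joint would pass 70% of its speed; a pose out of reach is approached as far as the arm can. A call with a gripper value outside its range is refused whole. The fingers move at their own pace and stop on an object; "squeeze" is the grip in N (left out, the last holds). Time passes only in rows, so rows that do not move let the fingers close. It gives the time, the measured TCP pose, the force and the opening at its end, in the units of the state.
- manip.read_state(): the state, without advancing time (a new reading comes with each control period).
- manip.camera(name): name is "scene" or "side" or "wrist"; returns the picture (384x512x3 uint8, red, green, blue); there is no depth.
- manip.camera_model(name): a dict with "intrinsics" (3x3 intrinsics, pixels), "k1" (the pictures are not rectified: a ray, as slopes to the right and down, at radius r is drawn at 1 + k1 r^2 times it, then the intrinsics apply), "origin" and "orientation" of the camera in the world; the wrist camera has in their place "tool_from_camera" (4x4, takes a point from camera to tool coordinates, whose origin is the TCP and whose axes are the tool frame's). Camera axes: x right, y up, looking along -z (the intrinsics and any distortion apply to the point x, -y, -z); pixel columns grow to the right and rows downward; lengths in mm; the calibration is good to about 2 mm. A picture is of the moment at which its call begins: read the wrist's pose just before it. camera_model takes no time and is no camera call.
- manip.sign_off(): hands the job in, once; it reports no verdict.
Trained networks look in the newest picture that a camera, given by its name, has taken for a name from the list of things; names that differ only in an ending like _2 or _b are one class to them, and where a whole thing is asked for, a point or a joint stands for the part that bears it (a point fixed in the world has none). Each returns a list of dicts, best first, with "score" (0 to 1); they miss things now and then, are a little off and sometimes report something else, mostly with a low value. They report only what shows in the picture. A call takes as long as a camera call. They do not tell look-alikes from the thing itself.
- manip.find_in(thing, camera): "centre" ([row, column] in pixels, amid what is visible of it).
- manip.outline_of(thing, camera): "pixels" (384x512 bool, what is visible of it) and "centre" ([row, column] in pixels, amid what is visible of it).
The state is a dict: "clock": time; "joints": joint angles; "qd": joint speeds; "effort": joint torques, N m; "eef_pos": TCP position; "eef_rot": TCP orientation; "wrist_force": force on the tool from outside, world axes, zero at the start; "moment": the same for the moment, N m; "finger_gap": finger opening in mm.
Only numpy, scipy, OpenCV 4.12 (cv2) and the standard library are available. Lean on these libraries where they do the work, as an engineer would, in place of code of your own. Each camera call takes 0.05 s, during which the arm holds its last target. There are 200 camera calls.

## Working session

There is one attempt and no reset: what is moved stays moved. The work goes in short steps, Python scripts to look and compute and a tool call to move; the robot and the scene stay as the last step left them, time stands still between calls to the robot, and variables do not carry over. Pictures are saved under pics/ and viewed, about 8 in all and at most 12, crops included, and the job is handed in when it is done.

Besides the shell and the picture viewer there is one more tool, called after "Request:" as name(argument=value, ...) on one line, values as JSON. step_arm: Moves the arm, as the interface text tells. Its arguments: {"type":"object","properties":{"commands":{"type":"array"},"squeeze":{"type":"number"}},"required":["commands"]}

```bash
mkdir -p pics; ls; python3 - <<'E'
from cell import manip
import cv2,numpy as np
print(manip.grip_depth, manip.read_state())
a=[manip.camera(n) for n in("scene","side")]
for n,im in zip(("scene","side"),a):
    cv2.imwrite(f"pics/{n}0.png",im[:,:,::-1])
    m=manip.camera_model(n);print(n,{k:np.array(v).round(3).tolist() for k,v in m.items()})
    for t in("rail","flange","clamp","short_tongs","long_tongs","caddy","stamp","bottle","cups"):
        print(n,t,[(np.round(d["centre"]).tolist(),round(d["score"],2)) for d in manip.find_in(t,n)])
print(manip.camera_model("wrist"))
E
```

```text
pics
18.8 {'clock': 0.0, 'joints': array([-6.66513598e-02,  3.00490909e-01,  1.52157337e+00, -2.64514903e-05,
        1.32069525e+00, -6.65995878e-02]), 'qd': array([-6.23936889e-04, -5.25638661e-04,  1.30652529e-03, -7.72847656e-05,
        6.03453370e-04, -2.33381416e-04]), 'effort': array([-1.53750298e-03, -5.31805658e+01, -3.52735734e+01,  7.07558286e-02,
        2.43994006e-02, -4.79655944e-05]), 'eef_pos': array([ 5.49740569e+02, -2.08156945e-02,  2.04878726e+02]), 'eef_rot': array([3.09694637, 1.56962917, 3.09690116]), 'wrist_force': array([ 0.11190653, -0.76102137, -0.24850565]), 'moment': array([-0.02916189, -0.02621038,  0.05031569]), 'finger_gap': 93.84205572488729}
scene {'intrinsics': [[443.084, 0.0, 253.983], [0.0, 443.084, 185.924], [0.0, 0.0, 1.0]], 'k1': -0.101, 'origin': [1152.341, 308.288, 868.8], 'orientation': [0.691, 0.013, 2.057]}
scene rail [([164.0, 196.0], 0.93)]
scene flange [([140.0, 215.0], 0.69)]
scene clamp [([121.0, 154.0], 0.52)]
scene short_tongs [([128.0, 226.0], 0.85), ([201.0, 172.0], 0.79), ([144.0, 192.0], 0.59), ([149.0, 290.0], 0.57)]
scene lo
[... 821 characters left out ...]
, 0.36)]
side stamp [([312.0, 238.0], 0.92)]
side bottle [([220.0, 283.0], 0.57), ([284.0, 257.0], 0.56)]
side cups [([219.0, 195.0], 0.97)]
{'intrinsics': array([[276.87040361,   0.        , 254.34558627],
       [  0.        , 276.87040361, 187.46607315],
       [  0.        ,   0.        ,   1.        ]]), 'k1': -0.05150144103113115, 'tool_from_camera': array([[-1.16059718e-03,  2.58835437e-01, -9.65920737e-01,
        -1.79439138e+02],
       [-3.78619096e-04,  9.65921204e-01,  2.58836017e-01,
         7.60790660e+01],
       [ 9.99999255e-01,  6.66120387e-04, -1.02304538e-03,
        -7.97082306e-01],
       [ 0.00000000e+00,  0.00000000e+00,  0.00000000e+00,
         1.00000000e+00]])}
```

```bash
python3 - <<'E'
import cv2,numpy as np
a=cv2.imread("pics/scene0.png")[90:310,110:430];b=cv2.imread("pics/side0.png")[110:390,150:430]
cv2.imwrite("pics/v1.png",cv2.resize(a,(800,550),interpolation=cv2.INTER_CUBIC))
cv2.imwrite("pics/v2.png",cv2.resize(b,(600,600),interpolation=cv2.INTER_CUBIC))
E
```

```text
(no output)
```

View pics/v1.png

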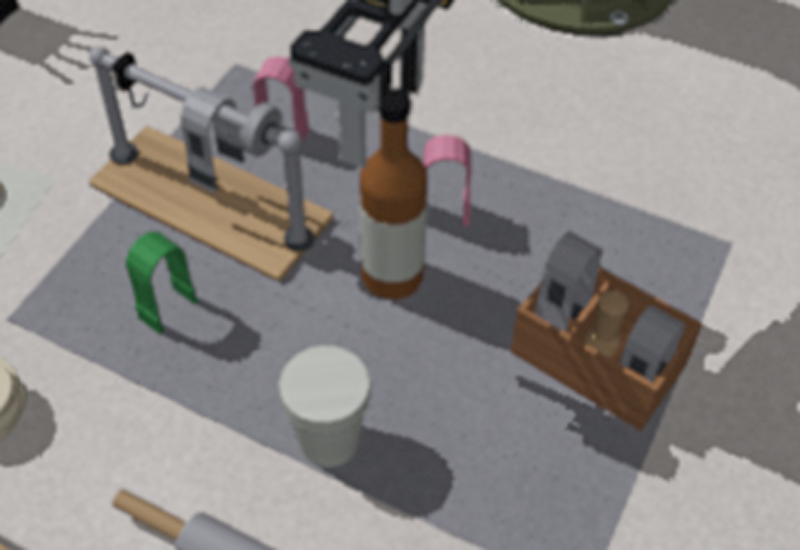

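View pics/v2.png

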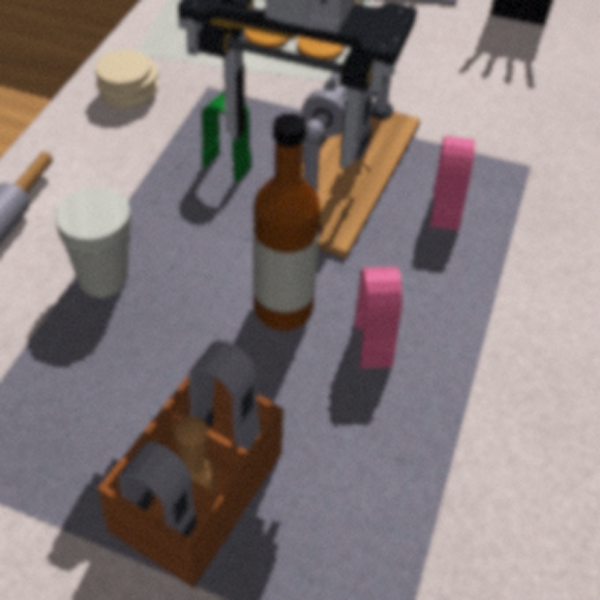

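```bash
cat >h.py <<'E'
import numpy as np,cv2
from scipy.spatial.transform import Rotation as R
from cell import manip
def cam(n,st=None):
    m=manip.camera_model(n)
    if n=="wrist":
        T=np.eye(4);T[:3,:3]=R.from_euler("xyz",st["eef_rot"]).as_matrix();T[:3,3]=st["eef_pos"]
        W=T@m["tool_from_camera"];return m,W[:3,:3],W[:3,3]
    return m,R.from_euler("xyz",m["orientation"]).as_matrix(),np.array(m["origin"])
def ray(c,u,v):
    m,Rm,o=c;K=m["intrinsics"];p=np.array([(u-K[0,2])/K[0,0],(v-K[1,2])/K[1,1]]);q=p.copy()
    for _ in range(20): q=p/(1+m["k1"]*(q@q))
    return o,Rm@np.array([q[0],-q[1],-1])
def onz(c,u,v,z):
    o,d=ray(c,u,v);return o+d*(z-o[2])/d[2]
def proj(c,P):
    m,Rm,o=c;p=(np.atleast_2d(P)-o)@Rm;s=np.c_[p[:,0],-p[:,1]]/-p[:,2:];s=s*(1+m["k1"]*(s**2).sum(1,keepdims=True))
    K=m["intrinsics"];return s*K[0,0]+[K[0,2],K[1,2]]
E
python3 - <<'E'
from h import *
s=cam("scene");d=cam("side")
f=lambda n,x,y,z:print(n,onz(s,110+x/2.5,90+y/2.5,z).round())
g=lambda n,x,y,z:print(' side',n,onz(d,150+x/2.143,110+y/2.143,z).round())
f("base1",147,128,12);f("base2",92,184,12);f("base3",280,278,12);f("base4",333,215,12)
f("post-",98,53,161);f("post+",288,136,161);f("flange",265,128,150);f("clamp",124,70,150)
f("short top",208,98,160);f("long top",575,240,135);f("spare top",658,318,105);f("stamp",613,297,100)
f("cad r",700,322,70);f("cad t",605,268,70);f("cad l",516,315,70);f("cad b",640,382,70)
f("bottle top",396,97,240);f("bottle base",392,285,0);f("cups top",325,380,98);f("green",155,240,100);f("pink1",278,65,100);f("pink2",447,143,100)
g("long top",224,350,135);g("spare top",155,452,105);g("cad r",282,410,70);g("cad b",193,530,70);g("cad l",105,490,70);g("bottle top",289,124,240);g("cups",93,205,98);g("flange",325,112,150)
g("pink2",380,273,100);g("pink1",458,145,100);g("green",232,100,100);g("base",343,252,12);g("base",417,118,12)
E
```

```text
base1 [ 497. -317.   12.]
base2 [ 593. -321.   12.]
base3 [610. -80.  12.]
base4 [515. -73.  12.]
post- [ 547. -312.  161.]
post+ [562. -88. 161.]
flange [ 553. -119.  150.]
clamp [ 547. -284.  150.]
short top [ 551. -181.  160.]
long top [536. 180. 135.]
spare top [559. 269. 105.]
stamp [552. 227. 100.]
cad r [519. 302.  70.]
cad t [500. 206.  70.]
cad l [586. 153.  70.]
cad b [603. 275.  70.]
bottle top [548.  13. 240.]
bottle base [559.  17.   0.]
cups top [738.  45.  98.]
green [ 680. -163.  100.]
pink1 [ 425. -184.  100.]
pink2 [449.  20. 100.]
 side long top [538. 179. 135.]
 side spare top [559. 267. 105.]
 side cad r [489. 174.  70.]
 side cad b [515. 297.  70.]
 side cad l [592. 293.  70.]
 side bottle top [546.  15. 240.]
 side cups [739.  40.  98.]
 side flange [ 555. -121.  150.]
 side pink2 [451.  23. 100.]
 side pink1 [ 425. -181.  100.]
 side green [ 675. -165.  100.]
 side base [509. -70.  12.]
 side base [ 493. -320.   12.]
```

Scene crop: the rail is at left, with the flange at (265,128), the clamp at (124,70) and the grey short tongs at (207,97). The bottle is at (396,97) and the caddy is at right. Look-alikes for the long tongs are:
- the spare grey pair in the caddy, (658,318)
- the green pair, (155,240)
- two pink pairs, (278,65) and (447,143)
- the short pair on the rail

The long pair is the tall grey one in the caddy's near-rail cell, at (575,240). The bottle neck stands within the open fingers, so I go straight up first.

Request:
step_arm(commands=[-0.04,0,0,0,0,0,0.094,-0.04,0,0,0,0,0,0.094,0,-0.06,0,2,0,0,0.094,0,-0.06,0,2,0,0,0.094,0,-0.06,0,0,0,0,0.094])

```text
clock: 1.62
eef_pos: [543.4, -181.6, 285.6]
eef_rot: [-0.299, 1.571, -0.369]
wrist_force: [0.9, 0.3, -0.6]
finger_gap: 94.3
```

Request:
step_arm(commands=[0,0,0,0,0,0,0.094,0,0,0,0,0,0,0.094])

```text
clock: 1.88
eef_pos: [543.7, -179.5, 285.4]
eef_rot: [1.734, 1.571, 1.663]
wrist_force: [0.2, 0.5, 0.2]
finger_gap: 93.6
```

```bash
cat >look.py <<'E'
from h import *
import sys,json
n=sys.argv[1]
st=manip.read_state();im=manip.camera("wrist")
print(st["eef_pos"].round(1),st["wrist_force"].round(1),st["finger_gap"].round(1)); Rm=R.from_euler("xyz",st["eef_rot"]).as_matrix()
print(Rm.round(3).tolist())
np.savez(f"pics/{n}.npz",eef_pos=st["eef_pos"],eef_rot=st["eef_rot"])
cv2.imwrite(f"pics/{n}.png",im[:,:,::-1])
E
python3 look.py w1
```

```text
Traceback (most recent call last):
  File "look.py", line 5, in <module>
    print(st["eef_pos"].round(1),st["wrist_force"].round(1),st["finger_gap"].round(1)); Rm=R.from_euler("xyz",st["eef_rot"]).as_matrix()
                                                            ^^^^^^^^^^^^^^^^^^^^^^
AttributeError: 'float' object has no attribute 'round'
```

```bash
sed -i 's/,st\["finger_gap"\].round(1))/,st["finger_gap"])/' look.py; python3 look.py w1
```

```text
[ 543.9 -178.9  285.5] [0.  0.5 0.3] 94.02630209790986
[[0.0, 0.069, 0.998], [0.0, 0.998, -0.069], [-1.0, 0.0, 0.0]]
```

View pics/w1.png

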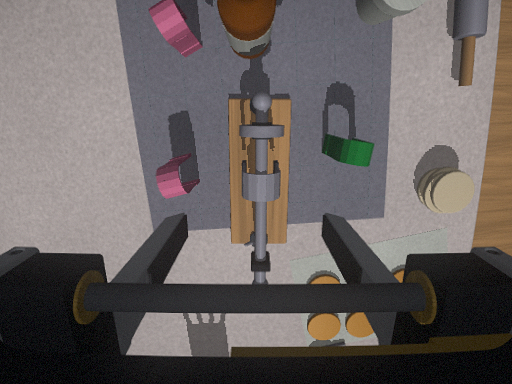

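Wrist view: the bar runs down column 261, with the flange at row 130, the short tongs at rows 165–199 and the clamp at row 262. The gap between short tongs and flange is narrow.

```bash
python3 - <<'E'
from h import *
im=cv2.imread("pics/w1.png")[90:280,200:320];cv2.imwrite("pics/w1c.png",cv2.resize(im,None,fx=3,fy=3,interpolation=cv2.INTER_CUBIC))
st=dict(np.load("pics/w1.npz"));c=cam("wrist",st)
for n,u,v,z in [("post+",262,102,161),("bar",261.5,148,157),("bar",260,225,157),("fl1",261,136.5,175),("fl0",261,125,175),("s1",261,165,158),("s0",261,199,160),("sL",243,182,140),("sR",280,182,140),("clampU",260,252,160),("clampL",260,271,160)]:
    print(n,onz(c,u,v,z).round(1))
E
```

```text
post+ [557.5 -91.7 161. ]
bar [ 554.  -140.6  157. ]
bar [ 546.4 -232.1  157. ]
fl1 [ 553.9 -126.5  175. ]
fl0 [ 554.6 -114.8  175. ]
s1 [ 552.2 -159.5  158. ]
s0 [ 549.7 -198.8  160. ]
sL [ 529.4 -182.1  140. ]
sR [ 574.  -185.2  140. ]
clampU [ 544.2 -266.3  160. ]
clampL [ 542.5 -292.6  160. ]
```

View pics/w1c.png

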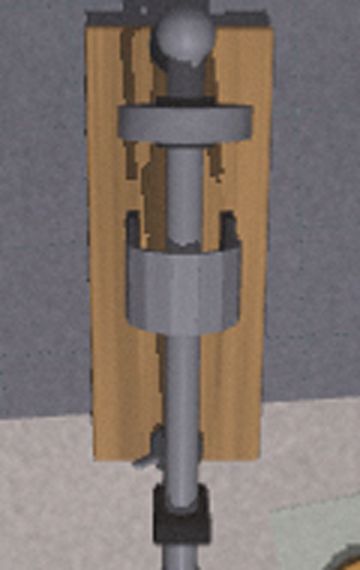

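Request:
step_arm(commands=[0.045,-0.005,0.007,0,0,0,0.094,0.06,0,0,0,0,0,0.094,0.06,0,0,0,0,0,0.094,0,0,0,0,0,0,0.094])

```text
clock: 2.48
eef_pos: [548.8, -183.5, 117.3]
eef_rot: [2.818, 1.564, 2.75]
wrist_force: [0.0, 0.2, 1.7]
finger_gap: 93.8
```

Request:
step_arm(commands=[0,0,0,0,0,0,0.045,0,0,0,0,0,0,0.04,0,0,0,0,0,0,0.04,0,0,0,0,0,0,0.04,0,0,0,0,0,0,0.04], squeeze=8)

```text
clock: 3.1
eef_pos: [550.4, -185.4, 120.7]
eef_rot: [-0.315, 1.57, -0.384]
wrist_force: [0.1, 0.0, -0.1]
finger_gap: 47.6
```

Request:
step_arm(commands=[0,0,0,0,0,0,0.04,0,-0.005,0,0,0,0,0.04,0,-0.01,0,0,0,0,0.04,0,-0.01,0,0,0,0,0.04,0,-0.01,0,0,0,0,0.04])

```text
clock: 3.72
eef_pos: [547.9, -221.1, 120.6]
eef_rot: [0.194, 1.571, 0.124]
wrist_force: [-0.5, 2.2, 4.9]
finger_gap: 46.3
```

Request:
step_arm(commands=[0,0,0,0,0,0,0.04,0,0,0,0,0,0,0.06,0,0,0,0,0,0,0.07,0,0,0,0,0,0,0.094,0,0,0,0,0,0,0.094])

```text
clock: 4.35
eef_pos: [547.9, -220.1, 120.4]
eef_rot: [2.723, 1.571, 2.653]
wrist_force: [0.2, 0.8, 0.2]
finger_gap: 83.4
```

Request:
step_arm(commands=[-0.06,0,0,0,0,0,0.094,-0.06,0,0,0,0,0,0.094,-0.045,0,0,0,0,0,0.094,0,0,0,0,0,0,0.094,0,0,0,0,0,0,0.094])

```text
clock: 4.97
eef_pos: [547.7, -220.0, 284.3]
eef_rot: [2.768, 1.569, 2.698]
wrist_force: [0.7, 0.6, -1.3]
finger_gap: 94.0
```

```bash
python3 look.py w2; python3 - <<'E'
from h import *
for n in ("scene",):
    im=manip.camera(n)[100:300,140:420]
    cv2.imwrite("pics/s2.png",cv2.resize(im,None,fx=2,fy=2,interpolation=cv2.INTER_CUBIC)[:,:,::-1])
w=cv2.imread("pics/w2.png")[60:280,180:340]
w=cv2.resize(w,None,fx=400/220,fy=400/220,interpolation=cv2.INTER_CUBIC)
s=cv2.imread("pics/s2.png"); cv2.imwrite("pics/c2.png",cv2.hconcat([w[:400,:230],s]) )
E
```

```text
[ 547.7 -220.   284.3] [ 0.7  0.6 -1.3] 93.96252409709365
[[-0.001, 0.07, 0.998], [0.001, 0.998, -0.07], [-1.0, 0.001, -0.001]]
```

View pics/c2.png

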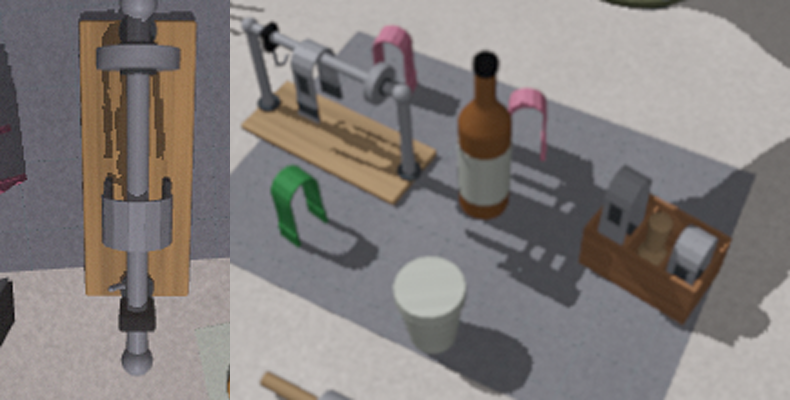

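Slide worked: the short pair hangs at about y=-220 and the gap to the flange is about 77 mm. Next, over to the caddy.

Request:
step_arm(commands=[0,0.057,-0.0055,0,0,0,0.094,0,0.057,-0.0055,0,0,0,0.094,0,0.057,-0.0055,0,0,0,0.094,0,0.057,-0.0055,0,0,0,0.094,0,0.057,-0.0055,0,0,0,0.094])

```text
clock: 5.7
eef_pos: [539.8, 67.8, 284.4]
eef_rot: [-3.005, 1.569, -3.074]
wrist_force: [1.2, -0.1, 1.1]
finger_gap: 93.9
```

Request:
step_arm(commands=[0,0.057,-0.0055,0,0,0,0.094,0,0.057,-0.0055,0,0,0,0.094,0,0,0,10,0,0,0.094,0,0,0,0,0,0,0.094,0,0,0,0,0,0,0.094])

```text
clock: 6.32
eef_pos: [537.3, 179.9, 284.9]
eef_rot: [-2.58, 1.57, -2.821]
wrist_force: [0.7, -0.7, 0.0]
finger_gap: 94.0
```

```bash
python3 look.py w3; python3 - <<'E'
from h import *
cv2.imwrite("pics/w3c.png",cv2.resize(cv2.imread("pics/w3.png")[60:260,160:380],None,fx=2.7,fy=2.7,interpolation=cv2.INTER_CUBIC))
E
```

```text
[537.3 179.9 284.9] [ 0.7 -0.7  0. ] 93.99242054333972
[[-0.001, 0.239, 0.971], [-0.0, 0.971, -0.239], [-1.0, -0.0, -0.001]]
```

View pics/w3c.png

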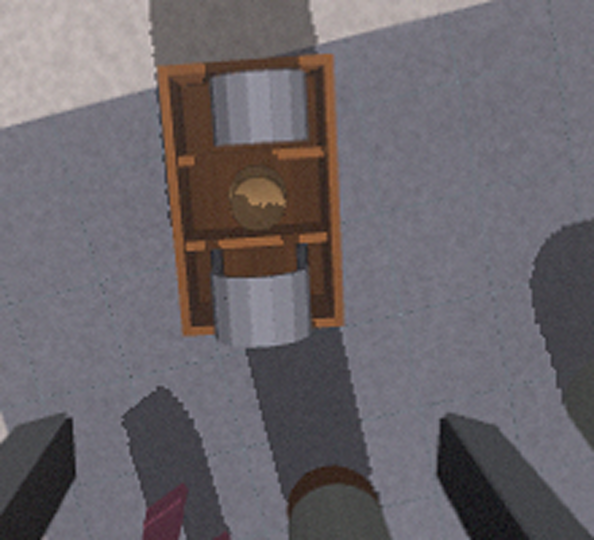

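```bash
python3 - <<'E'
from h import *
st=dict(np.load("pics/w3.npz"));c=cam("wrist",st)
p=lambda n,x,y,z:print(n,onz(c,160+x/2.7,60+y/2.7,z).round(1))
p("cad tl",160,66,70);p("cad tr",333,55,70);p("cad bl",185,335,70);p("cad br",343,323,70)
p("long near mid",263,348,135);p("long far mid",264,272,135)
p("L near",213,337,115);p("R near",312,337,115);p("L far",215,272,115);p("R far",309,272,115)
p("arm L inner low",217,250,100);p("arm R",305,250,100)
p("stamp",258,196,100);p("spare near",260,143,105);p("spare far",258,70,105)
E
```

```text
cad tl [517.9 302.4  70. ]
cad tr [603.1 286.7  70. ]
cad bl [493.8 165.3  70. ]
cad br [578.8 151.2  70. ]
long near mid [536.9 165.4 135. ]
long far mid [545.6 199.4 135. ]
L near [513.6 171.2 115. ]
R near [560.  159.7 115. ]
L far [522.6 201.6 115. ]
R far [565.6 191.  115. ]
arm L inner low [524.9 209.6 100. ]
arm R [566.6 199.3 100. ]
stamp [550.5 230.1 100. ]
spare near [557.3 253.9 105. ]
spare far [564.1 285.6 105. ]
```

The wrist crop shows the caddy with the long pair in the lower cell (263,310), the stamp in the middle and the spare pair at the top. Only the lower one extends well above the walls. It is aligned with the tool and centred at about (540.5, 181).

Request:
step_arm(commands=[0.05,0.002,0.003,0,0,0,0.094,0.06,0,0,0,0,0,0.094,0.055,0,0,0,0,0,0.094,0.033,0,0,0,0,0,0.094,0,0,0,0,0,0,0.07])

```text
clock: 7.0
eef_pos: [539.7, 180.8, 85.5]
eef_rot: [-2.633, 1.567, -2.877]
wrist_force: [-0.3, -0.0, 0.8]
finger_gap: 87.2
```

Request:
step_arm(commands=[0,0,0,0,0,0,0.04,0,0,0,0,0,0,0.04,0,0,0,0,0,0,0.04,0,0,0,0,0,0,0.04,0,0,0,0,0,0,0.04], squeeze=25)

```text
clock: 7.62
eef_pos: [540.9, 181.8, 87.8]
eef_rot: [0.527, 1.57, 0.283]
wrist_force: [-0.6, -0.4, 2.8]
finger_gap: 46.6
```

Request:
step_arm(commands=[0,0,0,0,0,0,0.04,-0.02,0,0,0,0,0,0.04,-0.03,0,0,0,0,0,0.04])

```text
clock: 8.0
eef_pos: [540.1, 181.5, 137.0]
eef_rot: [-2.636, 1.568, -2.881]
wrist_force: [0.5, -0.7, -1.2]
finger_gap: 46.6
```

Request:
step_arm(commands=[-0.055,0,0,0,0,0,0.04,-0.055,0,0,0,0,0,0.04,-0.055,0,0,0,0,0,0.04,-0.055,0,0,-5,0,0,0.04,0,0,0,-5,0,0,0.04])

```text
clock: 8.62
eef_pos: [541.4, 181.9, 361.7]
eef_rot: [0.319, 1.564, 0.252]
wrist_force: [-0.8, -0.4, -2.7]
finger_gap: 46.8
```

```bash
python3 look.py w4; python3 - <<'E'
from h import *
im=manip.camera("side")[60:360,140:400]
w=cv2.resize(cv2.imread("pics/w4.png"),(512,384))[:384,120:400]
im=cv2.resize(im,(390,450))[:,:,::-1]
w=cv2.copyMakeBorder(w,0,66,0,0,cv2.BORDER_CONSTANT)
cv2.imwrite("pics/c4.png",cv2.hconcat([w,im]))
E
```

```text
[541.4 181.9 361.7] [-0.8 -0.4 -2.7] 46.790050189143365
[[0.007, 0.067, 0.998], [0.002, 0.998, -0.067], [-1.0, 0.002, 0.006]]
```

View pics/c4.png

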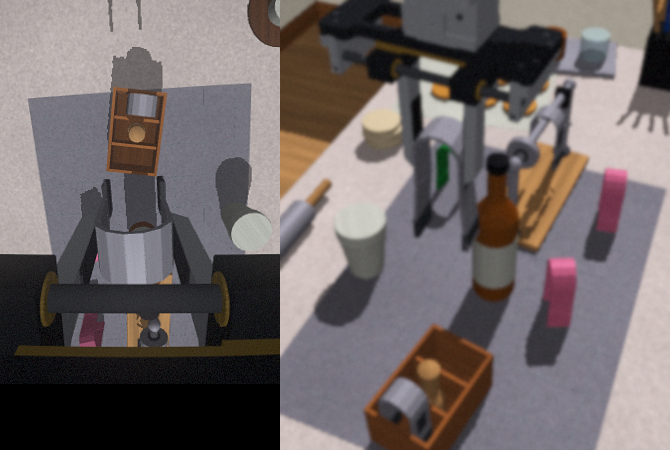

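The long pair is held upright, with the stamp and spare pair still in the caddy. The tips are at about z=279, which clears the bottle.

Request:
step_arm(commands=[0,-0.0565,0.006,0,0,0,0.04,0,-0.0565,0.006,0,0,0,0.04,0,-0.0565,0.006,0,0,0,0.04,0,-0.0565,0.006,0,0,0,0.04,0,-0.0565,0.006,0,0,0,0.04])

```text
clock: 9.35
eef_pos: [550.5, -104.0, 356.4]
eef_rot: [2.976, 1.569, 2.904]
wrist_force: [1.4, 0.1, -1.1]
finger_gap: 46.8
```

Request:
step_arm(commands=[0,-0.0565,0.006,0,0,0,0.04,0,0,0,0,0,0,0.04,0,0,0,0,0,0,0.04])

```text
clock: 9.72
eef_pos: [552.9, -158.6, 356.7]
eef_rot: [2.726, 1.569, 2.654]
wrist_force: [0.5, -0.3, -0.7]
finger_gap: 46.6
```

```bash
python3 look.py w5; python3 - <<'E'
from h import *
im=manip.camera("scene")[60:240,130:330]
cv2.imwrite("pics/c5.png",cv2.resize(im,None,fx=3,fy=3,interpolation=cv2.INTER_CUBIC)[:,:,::-1])
im=manip.camera("side");cv2.imwrite("pics/side5.png",im[:,:,::-1])
E
```

```text
[ 552.9 -158.6  356.7] [ 0.5 -0.3 -0.7] 46.603690611953674
[[-0.001, 0.071, 0.997], [0.001, 0.997, -0.071], [-1.0, 0.001, -0.001]]
```

Request:
step_arm(commands=[0.05,0,0,0,0,0,0.04,0.055,0,0,0,0,0,0.04,0.055,0,0,0,0,0,0.04,0.05,0,0,0,0,0,0.04,0.02,0,0,0,0,0,0.04])

```text
clock: 10.5
eef_pos: [552.0, -157.5, 124.6]
eef_rot: [2.859, 1.567, 2.79]
wrist_force: [0.5, -1.2, -0.4]
finger_gap: 46.6
```

Request:
step_arm(commands=[0,0,0,0,0,0,0.04,0.005,0,0,0,0,0,0.04,0.003,0,0,0,0,0,0.04,0,0,0,0,0,0,0.04])

```text
clock: 11.0
eef_pos: [553.1, -159.0, 119.8]
eef_rot: [-0.258, 1.57, -0.328]
wrist_force: [-1.1, -0.8, -1.3]
finger_gap: 47.1
```

Request:
step_arm(commands=[0.003,0,0,0,0,0,0.04,0.002,0,0,0,0,0,0.04,0,0,0,0,0,0,0.04])

```text
clock: 11.38
eef_pos: [552.9, -159.0, 114.3]
eef_rot: [2.917, 1.57, 2.847]
wrist_force: [0.0, 0.5, -0.8]
finger_gap: 46.6
```

Request:
step_arm(commands=[0.002,0,0,0,0,0,0.04,0,0,0,0,0,0,0.04])

```text
clock: 11.62
eef_pos: [553.1, -159.0, 112.7]
eef_rot: [-0.292, 1.57, -0.362]
wrist_force: [-1.4, 0.5, 1.7]
finger_gap: 46.9
```

Request:
step_arm(commands=[0,0.005,0,0,0,0,0.04,0,0.005,0,0,0,0,0.04,0,0.003,0,0,0,0,0.04,0,0,0,0,0,0,0.04], squeeze=10)

```text
clock: 12.12
eef_pos: [554.2, -146.0, 112.8]
eef_rot: [-0.625, 1.57, -0.695]
wrist_force: [0.9, -3.5, 4.1]
finger_gap: 46.4
```

Request:
step_arm(commands=[0,0.002,0,0,0,0,0.04,0,0,0,0,0,0,0.04])

```text
clock: 12.38
eef_pos: [554.4, -144.7, 112.9]
eef_rot: [-0.822, 1.569, -0.892]
wrist_force: [0.7, -7.3, 4.4]
finger_gap: 46.4
```

Request:
step_arm(commands=[0,0.002,0,0,0,0,0.04,0,0,0,0,0,0,0.04])

```text
clock: 12.62
eef_pos: [554.6, -143.1, 113.0]
eef_rot: [-0.873, 1.568, -0.944]
wrist_force: [1.0, -9.8, 4.8]
finger_gap: 46.7
```

Request:
step_arm(commands=[0,0,0,0,0,0,0.055,0,0,0,0,0,0,0.065,0,0,0,0,0,0,0.08,0,0,0,0,0,0,0.094,0,0,0,0,0,0,0.094])

```text
clock: 13.25
eef_pos: [554.2, -141.9, 112.4]
eef_rot: [2.573, 1.571, 2.503]
wrist_force: [-0.3, 0.1, 0.0]
finger_gap: 91.1
```

Request:
step_arm(commands=[-0.05,0,0,0,0,0,0.094,-0.06,-0.02,0,0,0,0,0.094,-0.06,-0.02,0,0,0,0,0.094,0,0,0,0,0,0,0.094,0,0,0,0,0,0,0.094])

```text
clock: 13.88
eef_pos: [551.2, -181.3, 280.2]
eef_rot: [2.751, 1.57, 2.681]
wrist_force: [0.3, 0.5, -0.6]
finger_gap: 93.9
```

```bash
python3 look.py w6; python3 - <<'E'
from h import *
im=manip.camera("scene")[100:210,130:260]
im=cv2.resize(im,None,fx=3.5,fy=3.5,interpolation=cv2.INTER_CUBIC)[:385,:,::-1]
w=cv2.resize(cv2.imread("pics/w6.png")[70:270,180:340],None,fx=1.925,fy=1.925,interpolation=cv2.INTER_CUBIC)
cv2.imwrite("pics/c6.png",cv2.hconcat([w,np.ascontiguousarray(im)]))
E
```

```text
[ 551.2 -181.3  280.2] [ 0.3  0.5 -0.6] 93.89283147798322
[[-0.001, 0.07, 0.998], [0.0, 0.998, -0.07], [-1.0, 0.0, -0.001]]
```

View pics/c6.png

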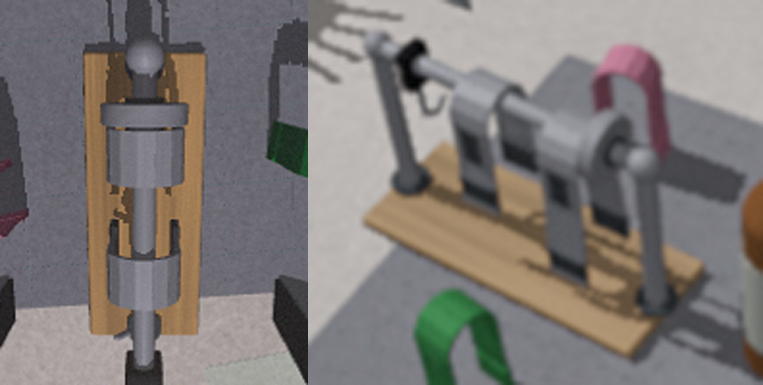

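Both pairs hang on the bar, the long one right at the flange (wrist crop rows 130–187) and the short one lower (255–305). Next, grasp the short pair and close up.

Request:
step_arm(commands=[0.03,-0.039,0,0,0,0,0.094,0.05,0,0,0,0,0,0.094,0.05,0,0,0,0,0,0.094,0.03,0,0,0,0,0,0.094,0,0,0,0,0,0,0.06])

```text
clock: 14.6
eef_pos: [547.4, -219.4, 118.2]
eef_rot: [2.765, 1.565, 2.695]
wrist_force: [-0.4, -0.1, 1.7]
finger_gap: 86.9
```

Request:
step_arm(commands=[0,0,0,0,0,0,0.04,0,0,0,0,0,0,0.04,0,0,0,0,0,0,0.04,0,0,0,0,0,0,0.04,0,0,0,0,0,0,0.04], squeeze=10)

```text
clock: 15.22
eef_pos: [548.8, -220.4, 121.4]
eef_rot: [-0.464, 1.57, -0.534]
wrist_force: [-0.8, 0.8, 2.7]
finger_gap: 46.9
```

Request:
step_arm(commands=[0,0.01,0,0,0,0,0.04,0,0.01,0,0,0,0,0.04,0,0.01,0,0,0,0,0.04,0,0.008,0,0,0,0,0.04,0,0,0,0,0,0,0.04])

```text
clock: 15.85
eef_pos: [551.6, -181.2, 121.2]
eef_rot: [1.142, 1.57, 1.073]
wrist_force: [0.0, 1.6, 6.3]
finger_gap: 46.3
```

Request:
step_arm(commands=[0,0.003,0,0,0,0,0.04,0,0,0,0,0,0,0.04])

```text
clock: 16.1
eef_pos: [551.8, -178.9, 121.3]
eef_rot: [-0.097, 1.57, -0.167]
wrist_force: [0.5, -1.7, 5.2]
finger_gap: 46.4
```

Request:
step_arm(commands=[0,0.003,0,0,0,0,0.04,0,0,0,0,0,0,0.04])

```text
clock: 16.35
eef_pos: [551.9, -176.4, 121.3]
eef_rot: [-0.948, 1.57, -1.017]
wrist_force: [-0.0, -5.5, 5.5]
finger_gap: 46.4
```

Contact is building, so I push a bit more to seat everything, then release.

Request:
step_arm(commands=[0,0.002,0,0,0,0,0.04,0,0,0,0,0,0,0.04])

```text
clock: 16.6
eef_pos: [552.0, -175.3, 121.3]
eef_rot: [-1.231, 1.568, -1.301]
wrist_force: [0.5, -12.2, 4.0]
finger_gap: 46.4
```

Request:
step_arm(commands=[0,0.002,0,0,0,0,0.04,0,0,0,0,0,0,0.04])

```text
clock: 16.85
eef_pos: [552.2, -173.5, 121.2]
eef_rot: [-1.234, 1.568, -1.304]
wrist_force: [0.2, -12.3, 3.6]
finger_gap: 46.3
```

Request:
step_arm(commands=[0,0,0,0,0,0,0.055,0,0,0,0,0,0,0.065,0,0,0,0,0,0,0.08,0,0,0,0,0,0,0.094,0,0,0,0,0,0,0.094])

```text
clock: 17.48
eef_pos: [552.0, -172.4, 121.0]
eef_rot: [2.435, 1.571, 2.365]
wrist_force: [-0.4, -0.8, 0.6]
finger_gap: 91.5
```

Request:
step_arm(commands=[-0.05,0,0,0,0,0,0.094,-0.06,-0.01,0,0,0,0,0.094,-0.06,-0.01,0,0,0,0,0.094,0,0,0,0,0,0,0.094,0,0,0,0,0,0,0.094])

```text
clock: 18.1
eef_pos: [550.4, -192.3, 290.1]
eef_rot: [2.74, 1.57, 2.67]
wrist_force: [0.6, 0.1, -1.6]
finger_gap: 94.3
```

```bash
python3 look.py w7; python3 - <<'E'
from h import *
im=manip.camera("scene")[100:210,130:260]
im=cv2.resize(im,None,fx=3.5,fy=3.5,interpolation=cv2.INTER_CUBIC)[:385,:,::-1]
w=cv2.resize(cv2.imread("pics/w7.png")[90:220,210:310],None,fx=385/130,fy=385/130,interpolation=cv2.INTER_CUBIC)[:385]
cv2.imwrite("pics/c7.png",cv2.hconcat([w,np.ascontiguousarray(im)]));print(w.shape)
E
```

```text
[ 550.4 -192.3  290.1] [ 0.6  0.1 -1.6] 94.29808108828473
[[-0.001, 0.07, 0.998], [0.0, 0.998, -0.07], [-1.0, 0.0, -0.001]]
(385, 296, 3)
```

View pics/c7.png

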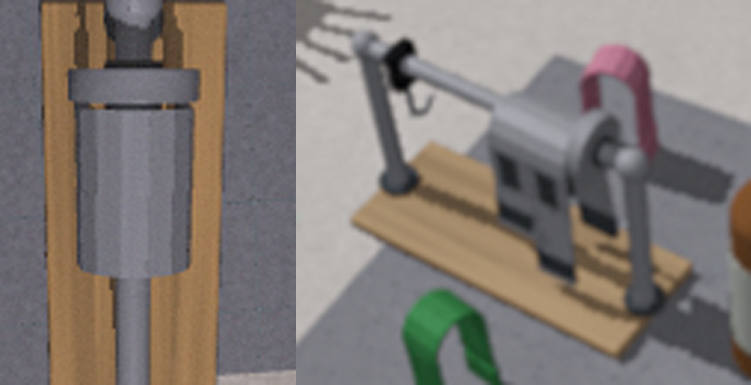

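```bash
python3 - <<'E'
from h import *
c=cam("wrist",dict(np.load("pics/w7.npz")));s=385/130
print(c[2].round())
for n,y,z in[("flange near face top",102,173),("flange far",69,175),("long far edge",108,160),("short near edge",275,160)]:print(n,onz(c,210+135/s,90+y/s,z).round(1))
E
```

```text
[ 555. -116.  470.]
flange near face top [ 555.6 -127.5  173. ]
flange far [ 556.4 -116.2  175. ]
long far edge [ 555.5 -130.2  160. ]
short near edge [ 551.1 -193.7  160. ]
```

Lengths agree: both pairs together span 63.6 mm, so they touch. The long pair's far edge appears about 2.7 mm short of the flange, which is within tolerance. I'll nudge once at crown height, fingers straddling the bar, to seat it.

Request:
step_arm(commands=[0,-0.021,0,0,0,0,0.026,0,0,0,0,0,0,0.026,0,0,0,0,0,0,0.026,0,0,0,0,0,0,0.026,0.03,0,0,0,0,0,0.026])

```text
clock: 18.82
eef_pos: [549.9, -213.4, 262.6]
eef_rot: [-0.35, 1.567, -0.42]
wrist_force: [0.2, -0.1, -0.4]
finger_gap: 47.2
```

Request:
step_arm(commands=[0.05,0,0,0,0,0,0.026,0.04,0,0,0,0,0,0.026,0.028,0,0,0,0,0,0.026,0,0,0,0,0,0,0.026,0,0.004,0,0,0,0,0.026])

```text
clock: 19.45
eef_pos: [550.0, -209.5, 144.5]
eef_rot: [-0.35, 1.569, -0.419]
wrist_force: [0.0, 0.0, 0.0]
finger_gap: 26.5
```

Request:
step_arm(commands=[0,0.004,0,0,0,0,0.026,0,0.003,0,0,0,0,0.026,0,0,0,0,0,0,0.026])

```text
clock: 19.82
eef_pos: [550.4, -204.2, 144.5]
eef_rot: [-1.018, 1.566, -1.089]
wrist_force: [-0.2, -12.7, 1.0]
finger_gap: 26.3
```

Request:
step_arm(commands=[0,0.002,0,0,0,0,0.026,0,0,0,0,0,0,0.026])

```text
clock: 20.08
eef_pos: [550.4, -203.9, 144.6]
eef_rot: [-1.141, 1.563, -1.211]
wrist_force: [-0.9, -23.2, -0.9]
finger_gap: 26.1
```

Stiff stop at 23 N with no further travel, so everything is seated against the flange. Back off and check.

Request:
step_arm(commands=[0,-0.006,0,0,0,0,0.026,0,-0.009,0,0,0,0,0.026,-0.05,0,0,0,0,0,0.026,-0.06,0,0,0,0,0,0.026,-0.04,0.01,0,0,0,0,0.026])

```text
clock: 20.7
eef_pos: [549.8, -205.7, 296.2]
eef_rot: [-0.267, 1.568, -0.337]
wrist_force: [0.7, 0.4, -0.8]
finger_gap: 26.1
```

Request:
step_arm(commands=[0,0,0,0,0,0,0.094,0,0,0,0,0,0,0.094,0,0,0,0,0,0,0.094,0,0,0,0,0,0,0.094,0,0,0,0,0,0,0.094])

```text
clock: 21.32
eef_pos: [549.7, -205.4, 292.6]
eef_rot: [2.835, 1.57, 2.765]
wrist_force: [0.6, 0.8, 0.4]
finger_gap: 72.5
```

```bash
python3 look.py w8; python3 - <<'E'
from h import *
im=manip.camera("scene")[80:300,120:420]
im=cv2.resize(im,None,fx=1.65,fy=1.65,interpolation=cv2.INTER_CUBIC)[:363,:,::-1]
w=cv2.resize(cv2.imread("pics/w8.png")[90:220,210:310],(279,363),interpolation=cv2.INTER_CUBIC)
cv2.imwrite("pics/c8.png",cv2.hconcat([w,np.ascontiguousarray(im)]))
E
```

```text
[ 549.7 -205.4  292.6] [0.6 0.8 0.4] 72.46732127589834
[[-0.001, 0.07, 0.998], [0.0, 0.998, -0.07], [-1.0, 0.0, -0.001]]
```

View pics/c8.png

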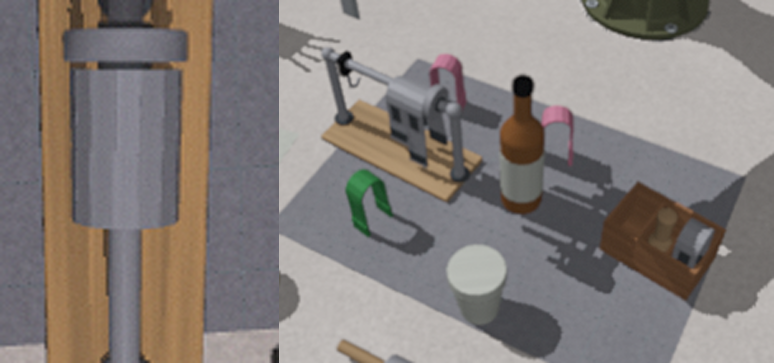

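```bash
python3 - <<'E'
from h import *
c=cam("wrist",dict(np.load("pics/w8.npz")));s=2.79
for n,y,z in[("fl near",63,173),("fl far",30,175),("long far",69,160),("short near",227,160)]:print(n,onz(c,210+125/s,90+y/s,z).round(1))
manip.sign_off()
E
```

```text
fl near [ 555.  -128.6  173. ]
fl far [ 555.8 -116.8  175. ]
long far [ 554.8 -130.8  160. ]
short near [ 550.4 -193.9  160. ]
the job is handed in; nothing more can be done
```

The long tongs now hang on the rail beside the stop flange, with the short tongs closed up against them. I handed the job in at about 21 s of the 72 s allowed; no verdict was reported.

**What I did:** I slid the short pair about 36 mm toward the clamp to make room, without lifting it. I then took the long pair from the caddy, carried it over the bottle and hung it in the gap. I slid it up to the flange, slid the short pair up against it, and gave a last push at crown height until it stopped hard at about 23 N.

**Last checks:**
- **Short against long:** the two pairs together measure about 63 mm across, and 64 mm is touching.
- **Long against flange:** the last picture puts the long pair's middle about 24 mm from the flange's middle. Touching is 22 mm and the limit is 28 mm. That suggests a 2 mm gap, which disagrees with the hard stop but is within the calibration error.
- **Everything else:** in the last view both pairs hang plumb. The bottle, cups, stamp and spare tongs look where they were; I did not measure them again.

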